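Square a board up in the bench fence

ROBOT

A 6-joint arm with a two-finger parallel gripper is mounted at the origin on the work surface. World frame = base frame: x ahead of the robot, y to its left, z up, the work surface at z = 0. Lengths are in m, angles in rad, forces in N, time in s.
With the tool pointing down it reaches from about 0.35 to 0.775 m from the base axis. Payload 7.3 kg.
Tool frame: the origin (TCP) lies at the centre of the arm's flange, where the gripper is bolted on; the fingertips stand 178 mm ahead of it and the grasp point (between the pads) lies 159 mm ahead of it; z points along the fingers, y is the line along which they close (so a half turn about z gives the same grasp; the last joint's range is limited). The gripper opens to 92 mm and grips with 3 to 60 N. Pads are 19 mm wide; open, the fingers measure 130 mm over their backs; the gripper's body (75 mm by 190 mm) begins 47 mm behind the grasp point.
Start: joints at [0.973, 0.342, 1.524, -0, 1.275, -0.146], TCP at [0.229, 0.472, 0.405] pointing down, gripper open.
Joint ranges: [-2.53, 2.53], [-0.77, 2.02], [0.04, 2.7], [-1, 4.14], [0.28, 2.66], [-3.11, 3.11]. Speed limits (rad/s): [2.57, 2.57, 3.14, 3.14, 3.14, 3.14].

INTERFACE

Orientations are given as [roll, pitch, yaw] about the fixed x, y, z axes, in that order (R = Rz(yaw) Ry(pitch) Rx(roll)).
In Python, from cell import telemetry, vision, ticket gives the robot as it stands.
- The arm moves only by the shell command python3 -m crank 'ROWS' [FORCE]. ROWS is JSON, a list of rows, each a list of 5 numbers: the gripper command: -1 is shut, 1 is fully open, values between are in proportion, then the shift along the tool's x, y, z in mm, then the turn about the tool's z in rad. In form: [[fingers, dx, dy, dz, roll], ...]. A call has 1 to 12 rows; each row is the pose to reach, as a shift and turn from the pose commanded when the call began, along the tool's axes at that moment; what a row does not reach only later rows make up. A row lasts 1/12 s, in which the tool goes at most 41.7 mm and 7.16 degrees, less where a joint would pass 70% of its speed; a pose out of reach is approached as far as the arm can. A call with a gripper value outside its range is refused whole. The fingers move at their own pace and stop on an object; FORCE is the grip in N (left out, the last holds). Time passes only in rows, so rows that repeat a pose let the fingers close. It gives the time, the measured TCP pose, the force, the opening and the grip force at its end, in the units of the state.
- telemetry.observe(): the state, without advancing time (a new reading comes with each control period).
- vision.read_camera(name): name is "side" or "top"; returns (picture, depth): 420x560x3 uint8, red, green, blue; 420x560 float32, m along the optical axis (not along the pixel's ray), 0 where there is no reading.
- vision.get_calibration(name): a dict with "camera_matrix" (3x3 intrinsics, pixels), "rvec" (rotation vector, rad) and "tvec" (3), from world to camera coordinates, as OpenCV has them. Camera axes: x right, y down, z forward; pixel columns grow to the right and rows downward; lengths in m; the calibration is good to about 2 mm. A picture is of the moment at which its call begins. get_calibration takes no time and is no camera call.
- ticket.hand_in(): hands the job in; it is judged then, once.
The state is a dict: "time": time; "qpos": joint angles; "qvel": joint speeds; "joint_efforts": joint torques, N m; "tool_pos": TCP position; "tool_rot": TCP orientation; "contact_force": force on the tool from outside, world axes, zero at the start; "torque": the same for the moment, N m; "opening": finger opening in m; "grip_force": force on a finger pad.
Only numpy, scipy, OpenCV 4.12 (cv2) and the standard library are available. Lean on these libraries where they do the work, as an engineer would, in place of code of your own. Each camera call takes 0.05 s, during which the arm holds its last target. There are 200 camera calls.

TASK

With the fingertips only, push the longer of the two loose plywood boards across the bench until its long edge lies flush along the long fence bar and its end butts up against the short stop bar, home in the corner. Keep it flat on the bench and never pick it up, and leave the short offcut, the jar, the glue bottle and the wrench where they are.

Things in the scene. Friction and masses are not known exactly. Their poses are not given: they have to be found in the camera images.
- board: The longer loose plywood board, lying flat: 95 (x) by 200 (y) by 28 (z) mm, about 0.3 kg. Origin at the centre of its underside; its y axis runs along its length. Too wide for the gripper. It slides on the bench under a push of a few newtons.
- fence: L of two aluminium bars, 35 mm wide, 24 mm high, screwed to the bench. Origin: inside corner of the L at bench level. Long fence bar at +x; its inner face x = 0 runs from the corner 300 mm to its own -y. Short stop bar at +y; its inner face y = 0 runs 110 mm to its own -x. The board, home, has its centre at x = -47.5, y = -100 mm in this frame, length along y, either end first.
- offcut: Short loose plywood offcut, 95 (x) by 120 (y) by 28 (z) mm, same material as the board. Origin at the centre of its underside. To be left alone.
- jar: Glass jar with a steel lid, 66 mm diameter, 85 mm high, standing. Origin at the centre of its underside. To be left alone.
- glue: White glue bottle with an orange cap, 56 mm diameter, 150 mm high, standing. Origin at the centre of its underside. To be left alone.
- wrench: Small steel wrench, 160 mm long, lying flat on the bench to the right of the fence. Its x axis runs along it. To be left alone.
There are look-alikes about, which are no part of the job. What is shaped like the board but pink is not meant.

How it is judged:
By the outcome, as a careful person would: the job done as asked, in the order asked, and still so for the second after the job is handed in, with the robot touching nothing.
It also fails if it takes over 48 s, if anything falls off the work surface, if the arm or the gripper's body presses on something with over 40 N, if the wrist force passes 120 N, or if a joint passes its speed limit or range.

## Working session

There is one attempt and no reset: what is moved stays moved. The work goes in short steps, Python scripts to look and compute and a shell command to move; the robot and the scene stay as the last step left them, time stands still between calls to the robot, and variables do not carry over. Pictures are saved under pics/ and viewed, at most 10 in all, crops included, and the job is handed in when it is done.

```bash
mkdir -p pics
cat > h.py <<'E'
import numpy as np,cv2
from cell import telemetry,vision,ticket
def snap(n,f):
    im,d=vision.read_camera(n); cv2.imwrite('pics/'+f+'.png',cv2.cvtColor(im,cv2.COLOR_RGB2BGR)); np.save('pics/'+f+'.npy',d); return im,d
def cal(n):
    c=vision.get_calibration(n); return np.array(c['camera_matrix']),cv2.Rodrigues(np.array(c['rvec'],float))[0],np.array(c['tvec'],float).reshape(3)
def atz(n,u,v,z):
    K,R,t=cal(n); r=R.T@np.linalg.solve(K,[u,v,1.]); o=-R.T@t; return o+r*(z-o[2])/r[2]
def atd(n,u,v,d):
    K,R,t=cal(n); return R.T@(np.linalg.solve(K,[u,v,1.])*d-t)
E
python3 - <<'E'
from h import *
snap('top','t0');snap('side','s0')
for n in('top','side'):
    K,R,t=cal(n);print(n,K[0,0],-R.T@t)
s=telemetry.observe();print(s['tool_pos'],s['tool_rot'],s['time'],s['opening'])
E
```

```text
top 518.1267371411162 [0.37823996 0.03450169 1.73835311]
side 444.6269288755194 [-0.00598999 -0.93078809  1.187189  ]
[0.22912069 0.47223207 0.40411558] [-3.14023265e+00 -2.02925620e-04  2.68978964e+00] 0.1 0.09176635369257165
```

View pics/t0.png

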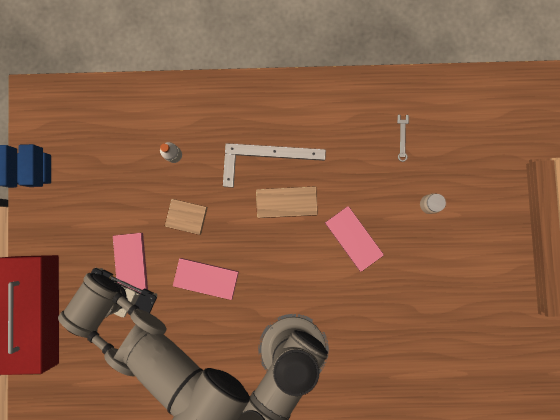

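View pics/s0.png

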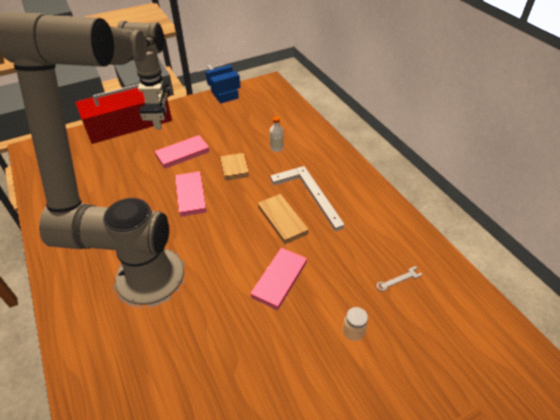

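The top view has up as +x and left as +y. Candidates: the plywood board at (287,202), the short offcut at (186,216), and pink look-alikes at (130,262), (206,279) and (355,239). I choose the plywood board at (287,202). The fence corner is near (235,157), the jar is at (434,203), the glue at (170,152) and the wrench at (402,138). Next is a close crop.

Run:
```python
import cv2
im=cv2.imread('pics/t0.png')[130:240,150:350]
cv2.imwrite('pics/t0c.png',cv2.resize(im,None,fx=4,fy=4,interpolation=cv2.INTER_CUBIC))
```

```text
(no output)
```

View pics/t0c.png

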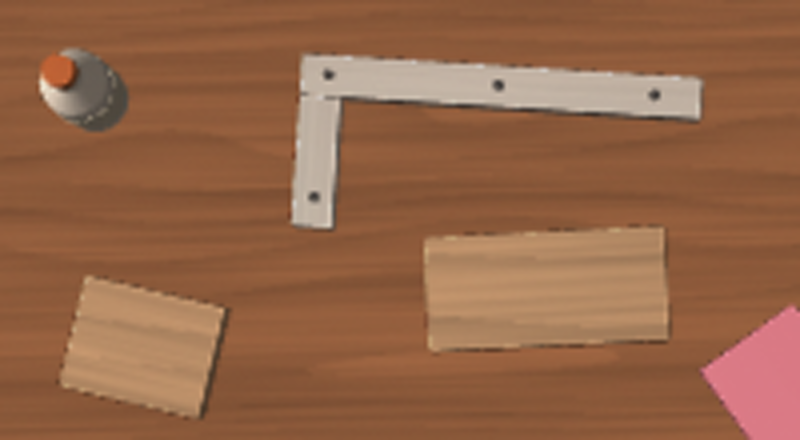

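The crop confirms the plain plywood board, with corners at crop (425,239), (664,228), (668,340) and (431,351). The fence inner corner is at (341,98), the long bar's end at (700,119) and the stop's end at (333,228).

```bash
cat > m.py <<'E'
from h import *
def report(bd,fc,z=.028):
    B=np.array([atz('top',*p,z)[:2] for p in bd]); F=np.array([atz('top',*p,.024)[:2] for p in fc])
    print('B',B.round(4).tolist(),'sides',np.linalg.norm(B-np.roll(B,-1,0),axis=1).round(3))
    print('F',F.round(4).tolist(),np.linalg.norm(F[1]-F[0]),np.linalg.norm(F[2]-F[0]))
    y=(F[0]-F[1]);y/=np.linalg.norm(y);x=np.array([y[1],-y[0]])
    print('fence yaw',np.arctan2(y[1],y[0])-np.pi/2)
    l=np.array([(b-F[0])@np.c_[x,y] for b in B]); c=l.mean(0)
    e=B[0]+B[3]-B[1]-B[2]; print('board c world',B.mean(0),'yaw',np.arctan2(e[1],e[0])-np.pi/2,'in fence',c.round(4))
    return B,F
E
python3 - <<'E'
from m import *
f=lambda L:[(150+(x+.5)/4-.5,130+(y+.5)/4-.5) for x,y in L]
report(f([(425,239),(664,228),(668,340),(431,351)]),f([(341,98),(700,119),(333,228)]))
for p in[(351,205),(382,270),(328,208)]: print(atz('top',*p,.028))
d=np.load('pics/t0.npy')
print(atd('top',287,202,d[202,287]),atd('top',280,152,d[152,280]))
E
```

```text
B [[0.53, 0.1103], [0.534, -0.0877], [0.4412, -0.0882], [0.4372, 0.1076]] sides [0.198 0.093 0.196 0.093]
F [[0.6501, 0.1777], [0.6245, -0.1206], [0.5416, 0.1867]] 0.2994257139547669 0.10887842828600243
fence yaw -0.085509696730389
board c world [0.48558296 0.01049318] yaw 0.020144425351166673 in fence [-0.1496 -0.1807]
[ 0.47001363 -0.20265416  0.028     ]
[ 0.25389389 -0.29712236  0.028     ]
[ 0.46207328 -0.12644155  0.028     ]
[0.48543728 0.00840955 0.02841173] [0.65318295 0.02718634 0.02400965]
```

```bash
cat >> h.py <<'E'
def go(x,y,z,yaw):
    s=telemetry.observe(); p=np.array(s['tool_pos']); a=s['tool_rot'][2]
    d=np.array([x,y,z])-p; X=np.array([np.cos(a),np.sin(a),0]);Y=np.array([np.sin(a),-np.cos(a),0])
    print('dx %.1f dy %.1f dz %.1f roll %.3f'%(d@X*1e3,d@Y*1e3,-d[2]*1e3,-((yaw-a+np.pi)%(2*np.pi)-np.pi)),'t',s['time'],'F',np.round(s['contact_force'],1))
E
python3 -c "
from h import *
go(.40,.010,.30,3.056)"
```

```text
dx -355.5 dy -341.2 dz 104.1 roll -0.366 t 0.1 F [-0.3 -0.1 -0.4]
```

```bash
python3 -m crank '[[1,-15,-14,0,0],[1,-45,-43,0,-0.05],[1,-80,-77,10,-0.1],[1,-115,-110,20,-0.15],[1,-150,-144,30,-0.2],[1,-185,-178,40,-0.25],[1,-220,-211,50,-0.3],[1,-255,-245,60,-0.366],[1,-290,-278,75,-0.366],[1,-320,-307,90,-0.366],[1,-345,-331,100,-0.366],[1,-355,-341,104,-0.366]]'; python3 -c "
from h import *
go(.40,.010,.188,3.056)"
```

```text
time: 1.1
tool_pos: [0.3911, 0.0322, 0.3076]
tool_rot: [3.141, 0.0, 3.056]
contact_force: [1.8, 0.9, -0.3]
opening: 0.0917
grip_force: 0.0
dx -10.7 dy -21.3 dz 119.6 roll -0.000 t 1.1 F [ 1.8  0.9 -0.3]
```

```bash
python3 -m crank '[[1,0,0,10,0],[1,0,0,30,0],[1,0,0,55,0],[1,0,0,80,0],[1,0,0,100,0],[1,0,0,110,0],[1,0,0,112,0],[1,0,0,112,0],[1,0,0,112,0]]'; python3 -c "
from h import *
go(.40,.010,.188,3.056);snap('side','s1')"
```

```text
time: 1.85
tool_pos: [0.3913, 0.0342, 0.1965]
tool_rot: [3.142, 0.0, 3.056]
contact_force: [0.0, -0.7, -0.2]
opening: 0.0917
grip_force: 0.0
dx -10.7 dy -23.3 dz 8.5 roll -0.000 t 1.85 F [ 0.  -0.7 -0.2]
```

View pics/s1.png

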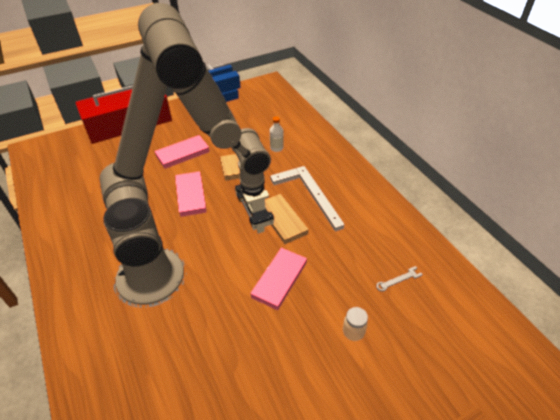

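```bash
python3 -m crank '[[1,0,-8,4,0],[1,0,-20,8,0],[1,-10,-20,8,0],[1,-20,-20,8,0],[1,-28,-20,8,0],[1,-36,-20,8,0],[1,-44,-20,8,0],[1,-52,-20,8,0],[1,-60,-20,8,0],[1,-68,-20,8,0],[1,-76,-20,8,0],[1,-84,-20,8,0]]';python3 -m crank '[[1,-7,0,0,0],[1,-14,0,0,0],[1,-21,0,0,0],[1,-28,0,0,0],[1,-33,0,0,0],[1,-37,0,0,0],[1,-40,0,0,0],[1,-40,0,0,0]]'; python3 -c "
from h import *
go(.40,.010,.188,3.056);snap('top','t1')
im=cv2.imread('pics/t1.png')[130:240,150:350]
cv2.imwrite('pics/t1c.png',cv2.resize(im,None,fx=4,fy=4,interpolation=cv2.INTER_CUBIC))"
```

```text
time: 2.9
tool_pos: [0.4737, 0.007, 0.1881]
tool_rot: [3.142, -0.0, 3.056]
contact_force: [-2.6, 1.0, 1.5]
opening: 0.0918
grip_force: 1.1
time: 3.57
tool_pos: [0.5136, 0.0035, 0.1882]
tool_rot: [3.142, 0.001, 3.056]
contact_force: [-0.2, -0.9, -0.0]
opening: 0.092
grip_force: 0.0
dx 113.7 dy -3.3 dz 0.2 roll -0.000 t 3.5667 F [-0.2 -0.9 -0. ]
```

View pics/t1c.png

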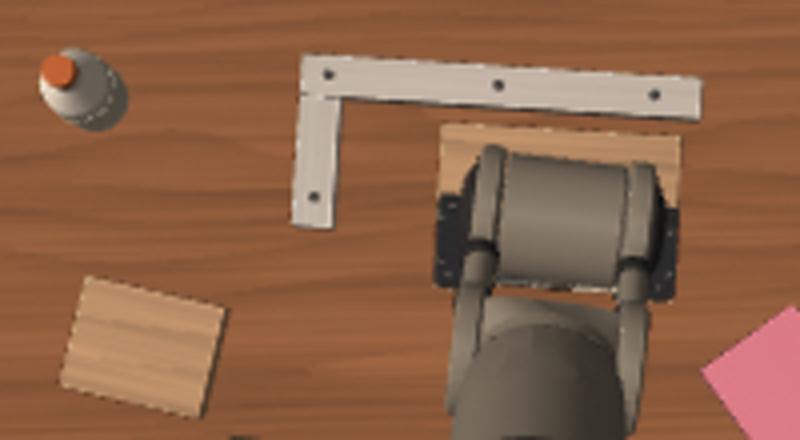

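The board is now parallel to the fence: its top edge runs from (442,124) to (681,136), about 18 mm short of the long bar. I'll push on slowly until the force rises.

```bash
python3 -m crank '[[1,-4,0,0,0],[1,-8,0,0,0],[1,-12,0,0,0],[1,-14,0,0,0],[1,-15,0,0,0],[1,-16,0,0,0],[1,-17,0,0,0]]';python3 -m crank '[[1,-1,0,0,0],[1,-2,0,0,0],[1,-2,0,0,0]]'
```

```text
time: 4.2
tool_pos: [0.5296, 0.0022, 0.1881]
tool_rot: [3.141, -0.001, 3.056]
contact_force: [-6.2, 0.1, 5.3]
opening: 0.0918
grip_force: 3.1
time: 4.45
tool_pos: [0.5304, 0.0022, 0.1879]
tool_rot: [3.141, -0.005, 3.055]
contact_force: [-8.7, 0.5, 5.5]
opening: 0.0919
grip_force: 4.4
```

```bash
python3 -m crank '[[1,-1,0,0,0],[1,-2,0,0,0],[1,-2,0,0,0]]'; python3 -m crank '[[1,10,0,0,0],[1,30,0,0,0],[1,30,0,-20,0],[1,30,0,-50,0],[1,30,0,-70,0],[1,30,0,-70,0]]'
```

```text
time: 4.7
tool_pos: [0.5311, 0.0022, 0.1878]
tool_rot: [3.141, -0.009, 3.055]
contact_force: [-15.2, 1.1, 12.6]
opening: 0.0918
grip_force: 7.6
time: 5.2
tool_pos: [0.5055, 0.0042, 0.2621]
tool_rot: [-3.141, 0.009, 3.056]
contact_force: [1.1, -0.6, 0.5]
opening: 0.0916
grip_force: 0.0
```

```bash
python3 -c "
from h import *
print(telemetry.observe()['qpos'],atz('top',150+681/4,130+136/4,.028))
F=np.array([.6501,.1777]);X=np.array([.9963,-.0853]);Y=np.array([.0853,.9963])
print((atz('top',150+681/4,130+136/4,.028)[:2]-F)@np.c_[X,Y])
p=F-.05*X-.34*Y;go(*p,.26,1.485);go(*p,.26,1.485+np.pi)"
```

```text
[-1.43425210e-01  4.70511324e-01  1.76918488e+00  1.09568271e-04
  8.92886752e-01 -1.62863103e+00] [ 0.60888073 -0.10526933  0.028     ]
[-0.01692948 -0.28543835]
dx -79.3 dy -154.8 dz 2.1 roll 1.571 t 5.2 F [ 1.1 -0.6  0.5]
dx -79.3 dy -154.8 dz 2.1 roll -1.571 t 5.2 F [ 1.1 -0.6  0.5]
```

```bash
python3 -m crank '[[1,0,-10,0,0.1],[1,-5,-30,0,0.22],[1,-10,-55,0,0.34],[0,-20,-80,0,0.46],[-0.56,-30,-105,0,0.58],[-0.56,-40,-125,0,0.7],[-0.56,-50,-140,0,0.82],[-0.56,-60,-150,0,0.94],[-0.56,-70,-155,0,1.06],[-0.56,-79,-155,0,1.18],[-0.56,-79,-155,0,1.3],[-0.56,-79,-155,0,1.42]]'; python3 -m crank '[[-0.56,0,0,0,0.1],[-0.56,0,0,0,0.151],[-0.56,0,0,0,0.151]]'; python3 -c "
from h import *
F=np.array([.6501,.1777]);X=np.array([.9963,-.0853]);Y=np.array([.0853,.9963])
p=F-.05*X-.34*Y;go(*p,.188,1.485)
snap('top','t2')
im=cv2.imread('pics/t2.png')[130:240,150:350]
cv2.imwrite('pics/t2c.png',cv2.resize(im,None,fx=4,fy=4,interpolation=cv2.INTER_CUBIC))"
```

```text
time: 6.2
tool_pos: [0.5698, -0.1572, 0.2571]
tool_rot: [3.141, -0.0, 1.63]
contact_force: [-0.0, 0.0, -0.1]
opening: 0.0365
grip_force: 0.0
time: 6.45
tool_pos: [0.5695, -0.1569, 0.2573]
tool_rot: [-3.141, -0.0, 1.483]
contact_force: [-0.8, -0.2, 0.1]
opening: 0.021
grip_force: 0.0
dx 0.3 dy 1.8 dz 69.3 roll -0.002 t 6.45 F [-0.8 -0.2  0.1]
```

View pics/t2c.png

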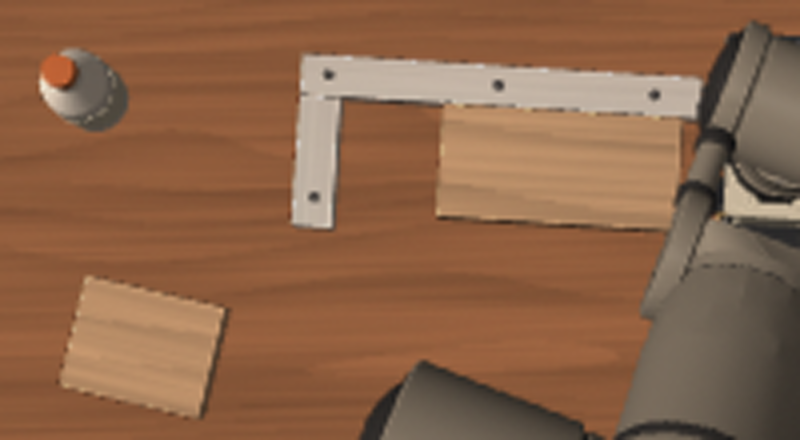

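The board lies flush along the long bar, with its left end at crop x≈440 and the stop face at ≈338. The gripper is clear of its right end, so I'll lower it and push along the fence.

```bash
python3 -m crank '[[-0.56,0,0,15,0],[-0.56,0,0,35,0],[-0.56,0,0,55,0],[-0.56,0,0,65,0],[-0.56,0,0,69,0],[-0.56,10,1,69,0],[-0.56,20,2,69,0],[-0.56,30,2,69,0],[-0.56,37,2,69,0],[-0.56,44,2,69,0],[-0.56,51,2,69,0],[-0.56,58,2,69,0]]'; python3 -m crank '[[-0.56,7,0,0,0],[-0.56,14,0,0,0],[-0.56,21,0,0,0],[-0.56,28,0,0,0],[-0.56,35,0,0,0],[-0.56,42,0,0,0],[-0.56,49,0,0,0],[-0.56,54,0,0,0],[-0.56,58,0,0,0],[-0.56,61,0,0,0],[-0.56,63,0,0,0],[-0.56,64,0,0,0]]'; python3 -c "
from h import *
F=np.array([.6501,.1777]);X=np.array([.9963,-.0853]);Y=np.array([.0853,.9963])
p=F-.05*X-.2095*Y;go(*p,.188,1.485)
snap('top','t3')
im=cv2.imread('pics/t3.png')[130:240,150:350]
cv2.imwrite('pics/t3c.png',cv2.resize(im,None,fx=4,fy=4,interpolation=cv2.INTER_CUBIC))"
```

```text
time: 7.5
tool_pos: [0.5766, -0.0987, 0.1898]
tool_rot: [3.14, 0.001, 1.485]
contact_force: [-0.7, -2.0, 0.6]
opening: 0.0201
grip_force: 1.1
time: 8.5
tool_pos: [0.5819, -0.0352, 0.1891]
tool_rot: [-3.141, -0.0, 1.485]
contact_force: [-1.1, -1.9, 1.9]
opening: 0.0201
grip_force: 1.0
dx 8.5 dy -0.2 dz 1.1 roll -0.000 t 8.5 F [-1.1 -1.9  1.9]
```

View pics/t3c.png

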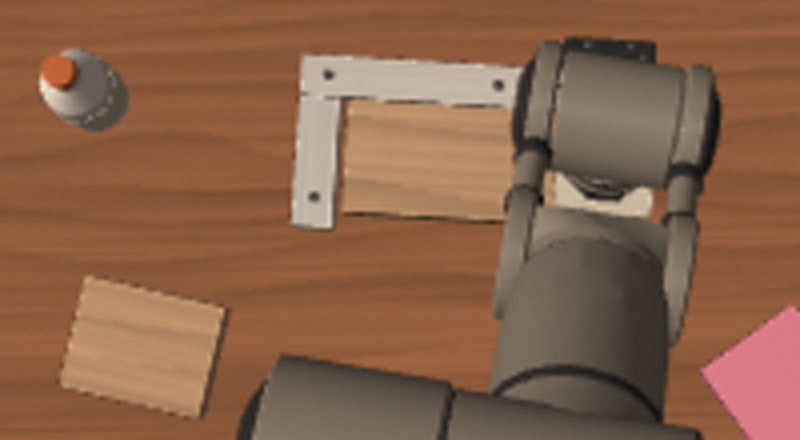

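The board is still flush along the long bar, with a gap of about 7 mm left to the stop (crop 337→346). I'll close it slowly.

```bash
python3 -m crank '[[-0.56,2,0,0,0],[-0.56,4,0,0,0],[-0.56,5,0,0,0],[-0.56,6,0,0,0],[-0.56,7,0,0,0],[-0.56,8,0,0,0],[-0.56,8,0,0,0]]'; python3 -m crank '[[-0.56,1,0,0,0],[-0.56,2,0,0,0],[-0.56,2,0,0,0]]'
```

```text
time: 9.13
tool_pos: [0.5824, -0.0282, 0.189]
tool_rot: [-3.141, 0.001, 1.485]
contact_force: [-2.4, -7.2, -0.0]
opening: 0.0203
grip_force: 3.2
time: 9.38
tool_pos: [0.5824, -0.0277, 0.1891]
tool_rot: [-3.141, 0.004, 1.485]
contact_force: [-3.3, -14.6, 1.1]
opening: 0.0202
grip_force: 7.4
```

```bash
python3 -m crank '[[-0.56,-10,0,0,0],[-0.56,-30,0,0,0],[-0.56,-40,0,-20,0],[-0.56,-60,0,-50,0],[-0.56,-90,0,-80,0],[-0.56,-120,-20,-80,0],[-0.56,-150,-50,-80,0],[-0.56,-170,-80,-80,0],[-0.56,-180,-100,-80,0],[-0.56,-180,-100,-80,0]]'; python3 -c "
from h import *
snap('top','t4');snap('side','s4')
im=cv2.imread('pics/t4.png')[135:195,200:340]
a=cv2.resize(im,None,fx=5,fy=5,interpolation=cv2.INTER_CUBIC)
im=cv2.imread('pics/s4.png')[155:240,220:360]
b=cv2.resize(im,None,fx=3.5,fy=3.5,interpolation=cv2.INTER_CUBIC);b=cv2.copyMakeBorder(b,0,0,0,a.shape[1]-b.shape[1],0)
cv2.imwrite('pics/t4c.png',np.vstack([a,b]))"
```

```text
time: 10.22
tool_pos: [0.4643, -0.1975, 0.2689]
tool_rot: [-3.139, -0.001, 1.481]
contact_force: [0.4, 0.7, -0.8]
opening: 0.0198
grip_force: 0.0
```

View pics/t4c.png

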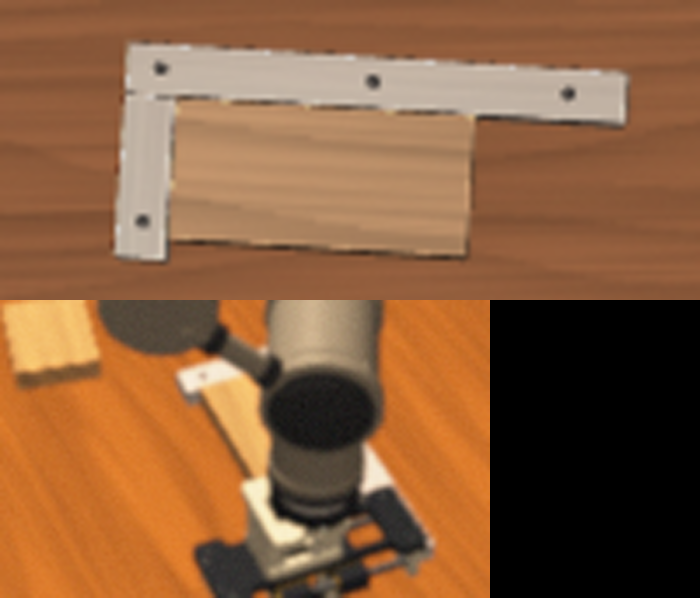

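It looks home on both bars: the top edge is on the long bar and the left end is on the stop. There's plenty of time, so I'll give one gentle confirming push on the long edge.

```bash
python3 -c "
from h import *
F=np.array([.6501,.1777]);X=np.array([.9963,-.0853]);Y=np.array([.0853,.9963])
p=F-.155*X-.1*Y;go(*p,.188,1.485)"
```

```text
dx 288.6 dy -5.6 dz 81.4 roll -0.002 t 10.3167 F [0.4 0.4 0.7]
```

```bash
python3 -m crank '[[-0.56,20,-6,0,0],[-0.56,55,-6,0,0],[-0.56,90,-6,0,0],[-0.56,125,-6,0,0],[-0.56,160,-6,0,0],[-0.56,195,-6,0,0],[-0.56,230,-6,0,0],[-0.56,260,-6,0,0],[-0.56,280,-6,0,0],[-0.56,288,-6,0,0],[-0.56,288,-6,0,0]]'; python3 -m crank '[[-0.56,0,0,20,0],[-0.56,0,0,45,0],[-0.56,0,0,65,0],[-0.56,0,0,77,0],[-0.56,0,0,80,0],[-0.56,0,6,80,0],[-0.56,0,12,80,0],[-0.56,0,17,80,0],[-0.56,0,20,80,0],[-0.56,0,22,80,0],[-0.56,0,22,80,0]]'; python3 -c "
from h import *
F=np.array([.6501,.1777]);X=np.array([.9963,-.0853]);Y=np.array([.0853,.9963])
p=F-.124*X-.1*Y;go(*p,.188,1.485)"
```

```text
time: 11.23
tool_pos: [0.4868, 0.0936, 0.269]
tool_rot: [3.141, -0.001, 1.489]
contact_force: [0.3, -0.0, 0.4]
opening: 0.02
grip_force: 0.0
time: 12.15
tool_pos: [0.5089, 0.0892, 0.1896]
tool_rot: [3.14, -0.0, 1.485]
contact_force: [-0.0, 0.1, -0.0]
opening: 0.0205
grip_force: 0.0
dx 0.2 dy 9.1 dz 1.6 roll -0.000 t 12.15 F [-0.   0.1 -0. ]
```

```bash
for i in 1 2 3; do python3 -m crank '[[-0.56,0,1,0,0],[-0.56,0,2,0,0],[-0.56,0,3,0,0],[-0.56,0,3,0,0]]' | egrep 'pos|contact'; done
```

```text
tool_pos: [0.5114, 0.0891, 0.1892]
contact_force: [-0.4, 0.7, 0.0]
tool_pos: [0.5145, 0.0888, 0.1891]
contact_force: [-0.7, 0.2, 0.4]
tool_pos: [0.5175, 0.0885, 0.1891]
contact_force: [0.4, -0.5, -0.1]
```

```bash
for i in 1 2 3; do python3 -m crank '[[-0.56,0,1,0,0],[-0.56,0,2,0,0],[-0.56,0,2,0,0]]' | egrep 'pos|contact'; done
```

```text
tool_pos: [0.5195, 0.0884, 0.1891]
contact_force: [0.5, -0.6, -1.1]
tool_pos: [0.5211, 0.0882, 0.1891]
contact_force: [-1.8, -0.3, 1.7]
tool_pos: [0.5219, 0.0882, 0.1891]
contact_force: [-7.5, 0.4, 7.0]
```

It went stiff on contact, so the board is seated against the bar. I'll retreat clear, take one last look and hand in.

```bash
python3 -m crank '[[-0.56,0,-8,0,0],[-0.56,0,-25,0,0],[-0.56,0,-40,-10,0],[-0.56,0,-50,-40,0],[-0.56,0,-60,-75,0],[-0.56,-20,-80,-100,0],[-0.56,-50,-100,-110,0],[-0.56,-50,-100,-110,0],[-0.56,-50,-100,-110,0]]'|egrep 'time|pos|contact'; python3 -c "
from h import *
snap('top','t5')"
```

```text
time: 14.65
tool_pos: [0.4188, 0.0461, 0.3]
contact_force: [0.5, -0.4, -0.0]
```

View pics/t5.png

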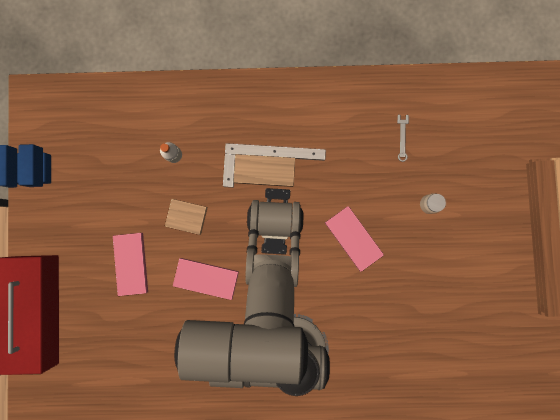

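The board is home in the corner, centred near (264,170). The offcut (186,216), jar (434,203), glue (170,152) and wrench (402,138) are where they were, and the gripper is clear.

```bash
python3 -c "
from cell import ticket
print(ticket.hand_in())"
```

```text
the job is handed in; nothing more can be done
None
```

The longer plywood board is home in the corner, flush along the long fence bar and butted against the short stop bar; nothing else was moved, and the job was handed in at about 15 s of the 48 s allowed.

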